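# Kick a drilled block out of its jig and stop it with the other finger

## Task

Take the drilled block out of the jig: press the spring catch's thumb pad right down with one finger so that the kicker throws the block out of its nest, and stop the block part-way down the sloping run-out with the other finger before it slides off the end. Finish holding like that, the pad still pressed down and the block at rest on the run-out against your finger; do not lift the block, and leave everything else where it stands.

Things in the scene. Friction and masses are not known exactly. Their poses are not given: they have to be found in the camera images.
- lane: The jig's nest and oiled steel run-out, a straight channel 42 mm wide between 7 mm thick side rails. Origin: channel floor, centreline, under the middle of the block in its nest, 64 mm above the bench. x points down the run-out, 22 degrees below level; y is level, across it; z is square to the floor. Rails stand 9 mm above the floor, 20 mm beside the nest (x up to 14 mm).
- lane_end (a point): Middle of the open lower end of the channel floor, at x = 122 mm of the lane, 18 mm above the bench. Up the slope behind the nest stand the spring kicker's housing and the swung-open drill bushing plate, up to 180 mm above the bench, 30 mm and more up-slope of the nest's middle.
- block_mid (a point): Centre of the drilled block: bright metal, two small holes in its top, 40 (along the channel) x 38 x 24 mm high, 0.28 kg. At first in the nest, at x = 0, z = 12 mm of the lane, pushed down-slope by a spring kicker (5 N, 15 mm stroke) and held by the catch's tongue, which stands 6 mm proud of the floor at x = 21 to 26 mm. Let go, it shoots out and slides off the end in under half a second.
- catch_pad (a point): Middle of the top of the catch's flat, level thumb pad, 30 (along the run-out) x 26 mm, outside the channel on the lane's -y side: 60 mm (level) down-slope of the nest's middle, 50 mm sideways of the centreline. Press it straight down. Its top is 60 mm above the bench at rest, 50 mm when right down; the channel floor abreast of it is at 40 mm, and at 44 mm 11 mm up-slope of there.
- catch (a joint): How far the catch is pressed, in m: 0 at rest, 0.010 right down on its stop. Its spring resists with about 3 N at first, 7 N right down, and returns it. The tongue sinks with the pad and lets the block go at about 0.007; the pad must stay down.
- spare: Another drilled block like the first, lying on the bench by the jig; origin in the middle of its underside. Leave it.
- coupling: Dark steel pipe coupling, 48 mm across, 42 mm high, standing on end near the jig; origin in the middle of its underside. Leave it.
- oilcan: Bare steel oil can with a thin bent brass spout, 60 mm across, 125 mm high, near the jig; origin in the middle of its underside. Leave it.
- spanner: Combination spanner (open end and ring end), 170 mm long, lying on the bench beside the jig; origin underneath it, x axis along it. Leave it.
- square: Engineer's square lying flat, 100 mm stock and 130 mm blade; origin under the middle of the stock. Leave it.
- drill: Grey and black cordless drill standing on its battery, 210 mm high; origin under the battery. Leave it.
Mind the look-alikes: they are no part of the job. What is shaped like the part that bears block_mid but green is not meant.

How it is judged:
By the outcome, as a careful person would: the job done as asked, in the order asked, and still so for the second after the job is handed in, while the arm keeps its last pose, push and grip.
It also fails if it takes over 29 s, if anything falls off the work surface, if the arm or the gripper's body presses on something with over 40 N, if the wrist force passes 120 N, or if a joint passes its speed limit or range.

## Robot

A 7-joint arm with a two-finger parallel gripper is mounted at the origin on the work surface. World frame = base frame: x ahead of the robot, y to its left, z up, the work surface at z = 0. Lengths are in m, angles in rad, forces in N, time in s.
With the tool pointing down it reaches from about 0.35 to 0.9 m from the base axis. Payload 19.9 kg.
Tool frame: the origin (TCP) lies at the very end of the fingers, on their centre line; the grasp point (between the pads) lies 19 mm behind it; z points along the fingers, y is the direction in which the jaws open and shut (so a half turn about z gives the same grasp; the last joint's range is limited). The gripper opens to 94 mm and grips with 3 to 60 N. Pads are 16 mm wide; open, the fingers measure 119 mm over their backs; the gripper's body (75 mm by 177 mm) begins 78 mm behind the grasp point.
Start: joints at [1.083, 0.417, -0.01, 1.614, 0.005, 1.111, -0.053], TCP at [0.269, -0.564, 0.205] pointing down, gripper open.
Joint ranges: [-2.81, 2.81], [-0.39, 2.02], [-1.27, 1.25], [0.06, 2.57], [-1.19, 4.33], [0.19, 2], [-2.82, 2.82]. Speed limits (rad/s): [1.89, 1.89, 2.39, 2.39, 3.01, 3.01, 3.01].

## Interface

Orientations are given as a rotation vector (axis times angle).
In Python, from workcell import readout, viewer, ticket gives the robot as it stands.
- The arm moves only by the tool play_rows, never from a script. Its argument "steps" is a list of rows, each a list of 2 entries, a list of its own where there are three numbers: the shift along the tool's x, y, z in mm, then the turn, a rotation vector about the tool's x, y, z in degrees. In form: [[[x, y, z], [ax, ay, az]], ...]. A call has 1 to 10 rows; each row is the pose to reach, as a shift and turn from the pose commanded when the call began, along the tool's axes at that moment; what a row does not reach only later rows make up. A row lasts 1/10 s, in which the tool goes at most 50 mm and 8.59 degrees, less where a joint would pass 70% of its speed; a pose out of reach is approached as far as the arm can. A call with a gripper value outside its range is refused whole. "grip" is the finger opening in mm, from 0 to 94, set as the call begins (left out, the last holds). The fingers move at their own pace and stop on an object; the grip force is fixed at half the most. Time passes only in rows, so rows that repeat a pose let the fingers close. It gives the time, the measured TCP pose, the force and the opening at its end, in the units of the state.
- readout.get_state(): the state, without advancing time (a new reading comes with each control period).
- viewer.capture(name): name is "side" or "top" or "wrist"; returns the picture (480x640x3 uint8, blue, green, red); there is no depth.
- viewer.camera_model(name): a dict with "fovy" (degrees; the focal length in pixels is half the picture's height over the tangent of half this angle, whatever the lens; pixels are square), "cx", "cy" (the principal point, pixels), "dist" ([k1, k2, p1, p2, k3] as OpenCV has them; the pictures are not rectified), "origin" and "attitude" of the camera in the world. Camera axes: x right, y down, z forward; pixel columns grow to the right and rows downward; lengths in m; the calibration is good to about 2 mm. A picture is of the moment at which its call begins: read the wrist's pose just before it. camera_model takes no time and is no camera call; for the wrist camera it gives the pose at the moment of the call.
- ticket.hand_in(): hands the job in, once; it reports no verdict.
The state is a dict: "clock": time; "q": joint angles; "joint_velocities": joint speeds; "tau": joint torques, N m; "tcp_pos": TCP position; "tcp_rot": TCP orientation; "contact_force": force on the tool from outside, world axes, zero at the start; "wrist_torque": the same for the moment, N m; "opening": finger opening in m.
Only numpy, scipy, OpenCV 4.12 (cv2) and the standard library are available. Lean on these libraries where they do the work, as an engineer would, in place of code of your own. Each camera call takes 0.05 s, during which the arm holds its last target.

## Working session

There is one attempt and no reset: what is moved stays moved. The work goes in short steps, Python scripts to look and compute and a tool call to move; the robot and the scene stay as the last step left them, time stands still between calls to the robot, and variables do not carry over. Pictures are saved under pics/ and viewed, and the job is handed in when it is done.

Besides the shell and the picture viewer there is one more tool, called after "Call:" by a JSON object that holds its "method" and its "body". play_rows: Moves the arm, as the interface text tells. Its arguments: {"type":"object","properties":{"steps":{"type":"array"},"grip":{"type":"number"}},"required":["steps"]}

```bash
mkdir -p pics; python3 - <<'E'
from workcell import readout, viewer, ticket
import cv2
print(readout.get_state())
for n in ("side","top","wrist"):
    print(n,viewer.camera_model(n))
    cv2.imwrite(f"pics/{n}0.png",viewer.capture(n))
E
```

```text
{'clock': 0.0, 'q': array([ 1.08349072,  0.41800417, -0.01032818,  1.61418056,  0.00472569,
        1.11070921, -0.05300926]), 'joint_velocities': array([ 0.00111932,  0.00117928,  0.00134302,  0.00158766,  0.00017399,
       -0.00065292, -0.00215067]), 'tau': array([ 1.54999201e-03, -8.51264262e+01,  6.39853422e-01, -4.25982535e+01,
       -4.86446091e-02,  1.87544822e-02,  1.67915673e-04]), 'tcp_pos': array([ 0.2693172 , -0.56356594,  0.20480366]), 'tcp_rot': array([-3.06266951e+00, -6.94267222e-01,  6.05361905e-04]), 'contact_force': array([ 0.24814279,  0.62517591, -0.13544886]), 'wrist_torque': array([ 0.00778523,  0.03596234, -0.02143972]), 'opening': 0.09398128987201333}
side {'fovy': 53.32927542645872, 'cx': 313.891641117427, 'cy': 240.6280174552796, 'dist': array([0.02773744, 0.        , 0.        , 0.        , 0.        ]), 'origin': array([0.0303835 , 0.66586249, 0.59928659]), 'attitude': array([-0.92373153,  2.36461217, -1.24311648])}
top {'fovy': 46.020444693069685, 'cx': 318.94080835833404, 'cy': 234.08754008192912, 'dist': array([0.00865008, 0.        , 0.        , 0.        , 0.        ]), 'origin': array([0.32840605, 0.09463639, 1.19457689]), 'attitude': array([-2.11566591,  2.10207954, -0.22730412])}
wrist {'fovy': 67.26661674897693, 'cx': 317.2254500180047, 'cy': 238.2780956810009, 'dist': array([0.0167586, 0.       , 0.       , 0.       , 0.       ]), 'origin': array([ 0.33358877, -0.53281479,  0.38246634]), 'attitude': array([ 2.47413495, -1.56109803, -0.19650867])}
```

View pics/side0.png

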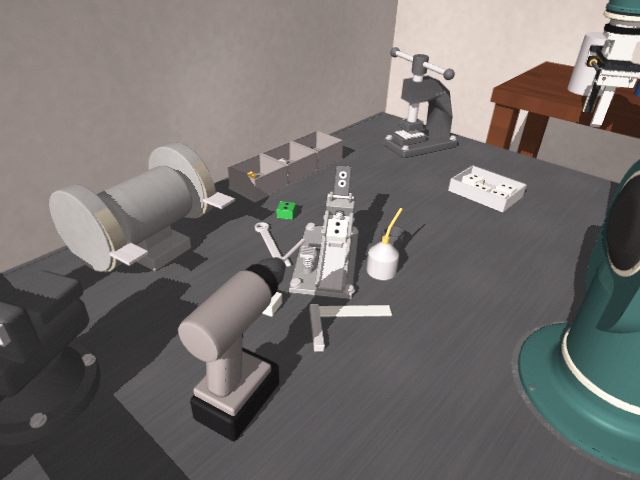

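View pics/top0.png

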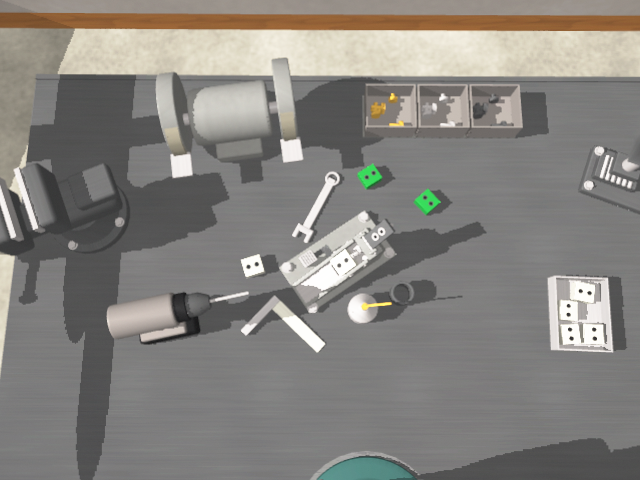

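View pics/wrist0.png

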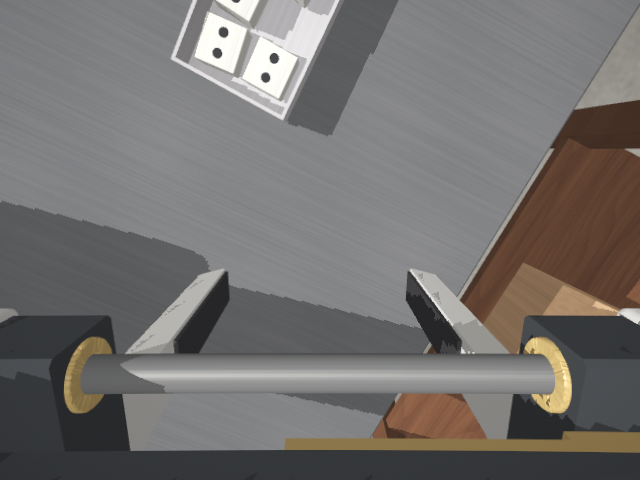

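```bash
python3 - <<'E'
import cv2
a=cv2.imread("pics/top0.png")[195:330,230:410]; cv2.imwrite("pics/tc.png",cv2.resize(a,None,fx=4.4,fy=4.4,interpolation=cv2.INTER_CUBIC))
a=cv2.imread("pics/side0.png")[155:305,245:415]; cv2.imwrite("pics/sc.png",cv2.resize(a,None,fx=4,fy=4,interpolation=cv2.INTER_CUBIC))
E
cat > h.py <<'E'
import numpy as np, cv2
from scipy.spatial.transform import Rotation as R
def ray(cm,uv):
    f=240/np.tan(np.radians(cm['fovy']/2))
    K=np.array([[f,0,cm['cx']],[0,f,cm['cy']],[0,0,1.]])
    p=cv2.undistortPoints(np.array([[uv]],float),K,np.array(cm['dist']))[0,0]
    d=R.from_rotvec(cm['attitude']).apply([p[0],p[1],1.]); return np.array(cm['origin']),d
def onz(cm,uv,z):
    o,d=ray(cm,uv); return o+d*(z-o[2])/d[2]
def tri(c1,u1,c2,u2):
    o1,d1=ray(c1,u1);o2,d2=ray(c2,u2)
    s=np.linalg.lstsq(np.c_[d1,-d2],o2-o1,rcond=None)[0]
    a=o1+d1*s[0];b=o2+d2*s[1]; return (a+b)/2,np.linalg.norm(a-b)
def proj(cm,P):
    f=240/np.tan(np.radians(cm['fovy']/2))
    K=np.array([[f,0,cm['cx']],[0,f,cm['cy']],[0,0,1.]])
    Rm=R.from_rotvec(cm['attitude']).as_matrix().T
    return cv2.projectPoints(np.atleast_2d(P).astype(float),cv2.Rodrigues(Rm)[0],-Rm@cm['origin'],K,np.array(cm['dist']))[0][:,0]
E
```

```text
(no output)
```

View pics/tc.png

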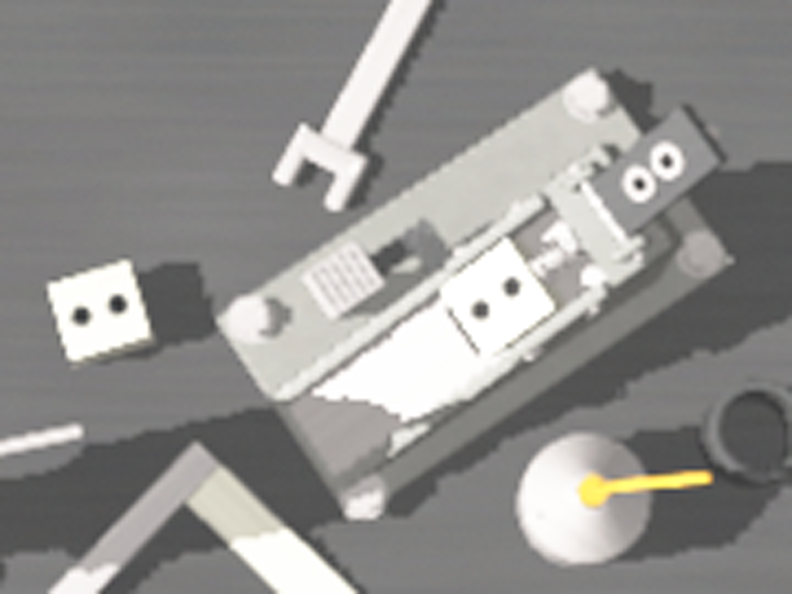

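View pics/sc.png

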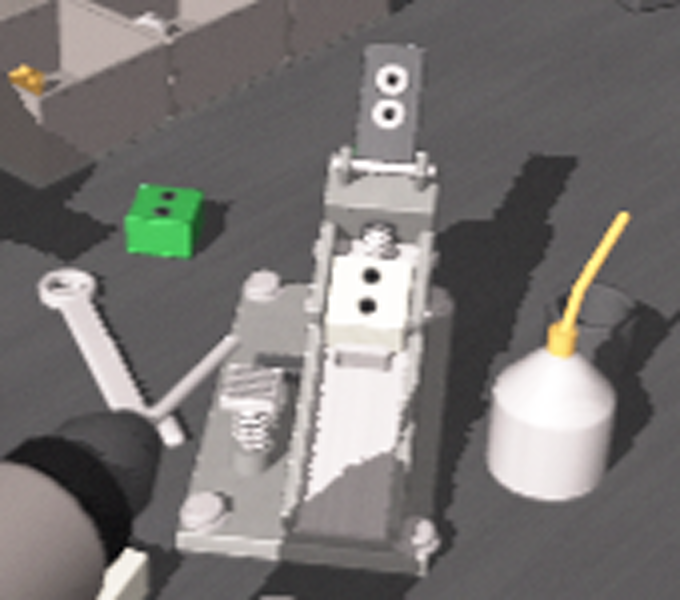

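```bash
python3 - <<'E'
from workcell import readout, viewer
from h import *
T=viewer.camera_model("top");S=viewer.camera_model("side")
t=lambda u,v:((u+.5)/4.4-.5+230,(v+.5)/4.4-.5+195)
s=lambda u,v:((u+.5)/4-.5+245,(v+.5)/4-.5+155)
P=onz(T,t(344,281),.060);B=onz(T,t(496.5,298.5),.08625)
print(P,B)
print("tri holes",tri(T,t(481,310),S,s(367.5,305)),tri(T,t(512,287),S,s(371,275)))
print("tri pad",tri(T,t(344,281),S,s(252,385)))
d=P[:2]-B[:2]; # in lane level coords: (60-9, -50)
yaw=np.arctan2(d[1],d[0])-np.arctan2(-50,51); print(np.linalg.norm(d),np.degrees(yaw))
h1=onz(T,t(481,310),.084)-onz(T,t(512,287),.088);print(np.degrees(np.arctan2(h1[1],h1[0])))
# rail line/ base edges
e=onz(T,t(222,320),.0)-onz(T,t(592,70),.0);print(np.degrees(np.arctan2(e[1],e[0])))
# drill
for uv in [(107,322),(180,305),(210,302),(248,294)]: print('drill',onz(T,uv,.18))
print('can',onz(T,(362,308),.09),onz(T,t(710,478),.12))
E
```

```text
[0.52393715 0.11684046 0.06      ] [0.5118591  0.04743527 0.08625   ]
tri holes (array([0.5074372 , 0.05436495, 0.08172673]), np.float64(0.0003413233634156117)) (array([0.51698435, 0.0406493 , 0.08841689]), np.float64(0.00044973528119412315))
tri pad (array([0.52486652, 0.11726958, 0.05780864]), np.float64(0.001331663666535797))
0.07044828110193356 124.56085141731205
125.66411419743194
124.96125654142661
drill [0.38676674 0.46940322 0.18      ]
drill [0.41752765 0.34191021 0.18      ]
drill [0.42318983 0.28861986 0.18      ]
drill [0.43791962 0.22114364 0.18      ]
can [0.42182931 0.00981845 0.09      ] [ 0.42861286 -0.04288694  0.12      ]
```

Call:
{"method": "play_rows", "body": {"steps": [[[31,-32,-20],[0,0,-6]],[[62,-64,-40],[0,0,-12]],[[93,-96,-45],[0,0,-18]],[[124,-128,-45],[0,0,-24]],[[155,-160,-45],[0,0,-30]],[[186,-192,-45],[0,0,-36]],[[217,-224,-45],[0,0,-42]],[[248,-256,-45],[0,0,-48]],[[279,-288,-45],[0,0,-54]],[[310,-320,-45],[0,0,-60]]], "grip": 40}}

```text
clock: 1.15
tcp_pos: [0.4113, -0.1398, 0.2505]
tcp_rot: [2.302, 2.138, -0.0]
contact_force: [1.3, -1.5, -0.8]
opening: 0.0399
```

```bash
cat > rel.py <<'E'
from workcell import readout
from h import *
def rel(pos,yawdeg):
    s=readout.get_state(); Rt=R.from_rotvec(s['tcp_rot'])
    # target: tool x at yaw, z down
    c,sn=np.cos(np.radians(yawdeg)),np.sin(np.radians(yawdeg))
    G=R.from_matrix(np.array([[c,sn,0],[sn,-c,0],[0,0,-1]]))
    print(s['clock'],s['tcp_pos'],s['contact_force'],s['opening'])
    print('shift mm',Rt.inv().apply(np.array(pos)-s['tcp_pos'])*1000,'turn',np.degrees((Rt.inv()*G).as_rotvec()))
E
python3 -c "
from rel import *
rel([.499,.110,.15],120)"
```

```text
1.15 [ 0.41130536 -0.13975194  0.25051634] [ 1.29811592 -1.51340563 -0.76105501] 0.039932150649134315
shift mm [255.55741857  69.07066539 100.4468419 ] turn [-8.19872031e-04  1.75347390e-02 -3.42200760e+01]
```

Call:
{"method": "play_rows", "body": {"steps": [[[36,10,0],[0,0,-6]],[[73,20,0],[0,0,-12]],[[110,30,0],[0,0,-18]],[[146,39,0],[0,0,-24]],[[183,49,0],[0,0,-30]],[[220,59,15],[0,0,-34]],[[255,69,30],[0,0,-34]],[[255,69,60],[0,0,-34]],[[255,69,90],[0,0,-34]],[[255,69,90],[0,0,-34]]]}}

```text
clock: 2.15
tcp_pos: [0.4979, 0.1071, 0.1574]
tcp_rot: [-1.579, -2.711, 0.005]
contact_force: [0.7, -1.2, 0.6]
opening: 0.0398
```

```bash
python3 - <<'E'
from rel import *
from workcell import viewer
rel([.499,.110,.15],120)
W=viewer.camera_model("wrist")
w=viewer.capture("wrist");np.save("W.npy",np.array([W],dtype=object),allow_pickle=True)
cv2.imwrite("pics/w1.png",w)
s=viewer.capture("side");cv2.imwrite("pics/s1.png",cv2.resize(s[100:305,215:465],None,fx=3,fy=3,interpolation=cv2.INTER_CUBIC))
E
```

```text
2.15 [0.49785817 0.10705429 0.15743014] [ 0.72395427 -1.17895314  0.6164392 ] 0.039812007691662904
shift mm [1.97969406 2.48381901 7.42290096] turn [-0.28433308 -0.14549661 -0.42662795]
```

View pics/w1.png

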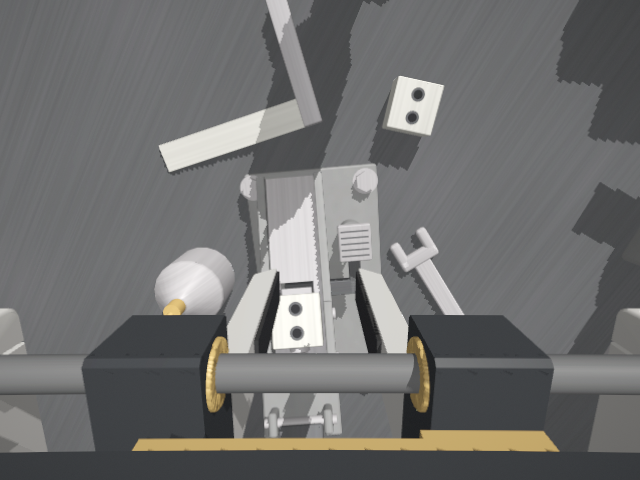

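View pics/s1.png

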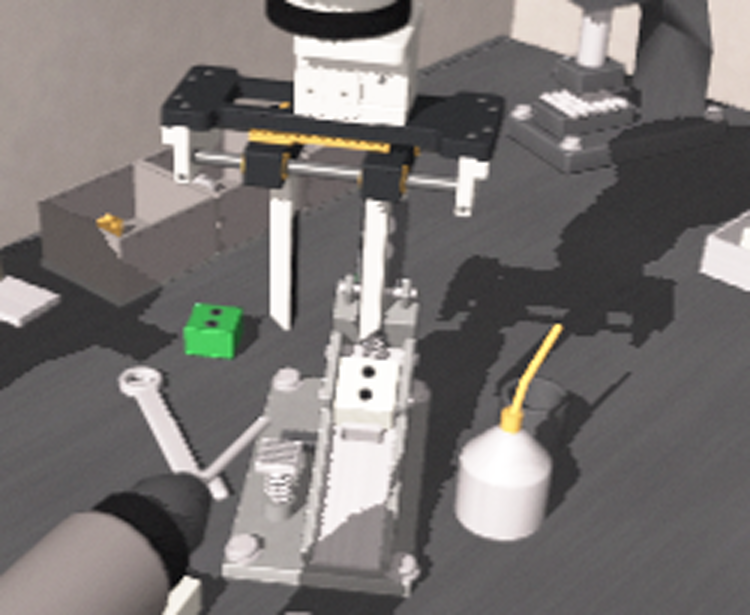

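```bash
python3 - <<'E'
from rel import *
from workcell import viewer
W=np.load("W.npy",allow_pickle=True)[0];T=viewer.camera_model("top")
P=onz(W,(355.5,242.5),.060);B=onz(W,(296,321),.08625)
print(P,B); d=P[:2]-B[:2]; print(np.linalg.norm(d),np.degrees(np.arctan2(d[1],d[0])-np.arctan2(-50,51)))
t=lambda u,v:((u+.5)/4.4-.5+230,(v+.5)/4.4-.5+195)
print(tri(W,(355.5,242.5),T,t(344,281)),tri(W,(296,321),T,t(496.5,298.5)))
print('tips proj (tool y +-20)',proj(W,[readout.get_state()['tcp_pos']+R.from_rotvec(readout.get_state()['tcp_rot']).apply([0,s,0]) for s in(-.0325,-.02,.02,.0325)]))
yaw=np.radians(124.8);xd=np.array([np.cos(yaw),np.sin(yaw)]);yd=np.array([-xd[1],xd[0]])
O=((P[:2]+[.524,.117])/2-.060*xd+.05*yd + (B[:2]+[.5119,.0474])/2-.009*xd)/2
print('O',O)
G=O+.0675*xd-.0245*yd; print('target',G); rel([*G,.070],120)
E
```

```text
[0.52442001 0.12040755 0.06      ] [0.5111552  0.05040991 0.08625   ]
0.07124341921880147 123.70221344603695
(array([0.52744537, 0.11732011, 0.04335583]), np.float64(0.0012970135723005384)) (array([0.5127284 , 0.04713015, 0.07939224]), np.float64(0.0005253330059455922))
tips proj (tool y +-20) [[257.79141915 290.67629915]
 [281.99255687 290.69775848]
 [359.48533266 290.81958666]
 [383.757112   290.87438498]]
O [0.51702969 0.04120688]
target [0.49862468 0.11061693]
2.25 [0.49980505 0.10739137 0.16101932] [0.55573066 0.19083574 0.03107242] 0.04029960752894097
shift mm [ 3.33988582  0.60749366 91.02082246] turn [-0.02758823 -0.03053626 -0.45818842]
```

Call:
{"method": "play_rows", "body": {"steps": [[[3,1,20],[0,0,-0.5]],[[3,1,40],[0,0,-0.5]],[[3,1,60],[0,0,-0.5]],[[3,1,75],[0,0,-0.5]],[[3,1,85],[0,0,-0.5]],[[3,1,85],[0,0,-0.5]],[[3,1,85],[0,0,-0.5]],[[3,1,85],[0,0,-0.5]]], "grip": 44}}

```text
clock: 3.05
tcp_pos: [0.4997, 0.1106, 0.0763]
tcp_rot: [1.569, 2.72, 0.001]
contact_force: [0.3, 0.4, 0.4]
opening: 0.0441
```

```bash
python3 - <<'E'
from rel import *
from workcell import viewer
rel([.4986,.1106,.07],120)
W=viewer.camera_model("wrist")
w=viewer.capture("wrist");np.save("W2.npy",np.array([W],dtype=object),allow_pickle=True)
cv2.imwrite("pics/w2.png",w)
s=viewer.capture("side");cv2.imwrite("pics/s2.png",cv2.resize(s[150:300,275:395],None,fx=4,fy=4,interpolation=cv2.INTER_CUBIC))
E
```

```text
3.05 [0.49973422 0.11055022 0.07629662] [0.27870581 0.44896635 0.39983949] 0.04409248945983132
shift mm [ 0.61373987 -0.96348263  6.29534168] turn [0.05916612 0.02645076 0.03665124]
```

View pics/w2.png

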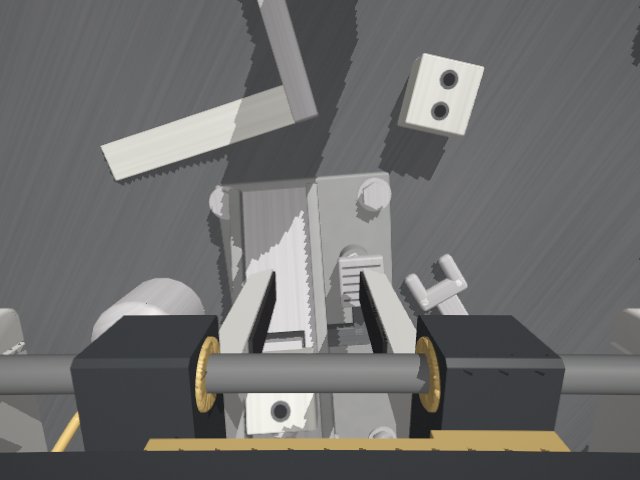

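View pics/s2.png

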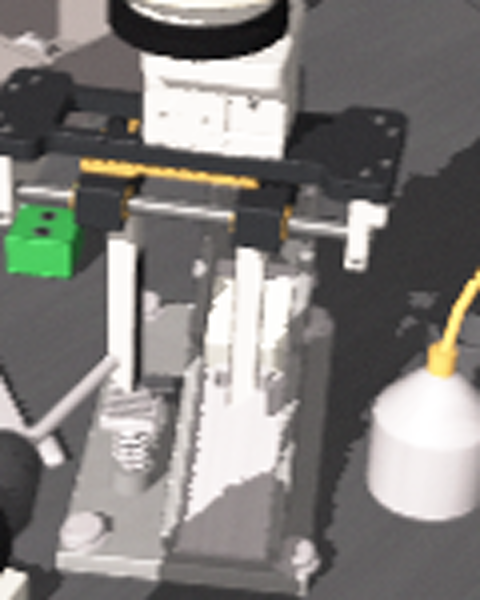

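```bash
python3 - <<'E'
from rel import *
from workcell import viewer
W=np.load("W2.npy",allow_pickle=True)[0]
p=readout.get_state()['tcp_pos'];Rt=R.from_rotvec(readout.get_state()['tcp_rot'])
yaw=np.radians(124.8);xd=np.array([np.cos(yaw),np.sin(yaw),0]);yd=np.array([-xd[1],xd[0],0]);z=np.array([0,0,1.])
O=np.array([.5170,.0412,0])
print('pad corners pred',proj(W,[O+a*xd+b*yd+.06*z for a,b in((.075,-.037),(.075,-.063),(.045,-.037),(.045,-.063))]))
for n,uv in(('padTL',(340,256)),('padTR',(383,256)),('padBL',(342,306))):
    q=onz(W,uv,.06)-O;print(n,q@xd*1e3,q@yd*1e3)
for n,y in(('A',-.0283),('A',.0283)):
    q=p+Rt.apply([0,y,0])-O;print('finger',q@xd*1e3,q@yd*1e3)
# lane end edges of floor z~18mm
for uv in((244,190),(307,183)):
    q=onz(W,uv,.018)-O;print('end',q@xd*1e3,q@yd*1e3)
E
```

```text
pad corners pred [[336.39754538 260.84242777]
 [382.59155945 257.13528015]
 [340.05493757 309.73847087]
 [384.66680889 306.30125884]]
padTL 77.6725012239673 -39.2171477340385
padTR 75.64695252910423 -63.25465717047858
padBL 47.25942724554947 -38.28973299405219
finger 69.21247095711985 2.978693249580941
finger 64.5132780231453 -53.42587662326887
end 114.69794770196567 18.338662331713213
end 115.78177487726674 -22.973554041465885
```

Call:
{"method": "play_rows", "body": {"steps": [[[0,0,6],[0,0,0]],[[0,0,12],[0,0,0]],[[0,0,15],[0,0,0]],[[0,0,18],[0,0,0]],[[0,0,18],[0,0,0]],[[0,0,18],[0,0,0]]]}}

```text
clock: 3.75
tcp_pos: [0.4992, 0.1105, 0.0574]
tcp_rot: [-1.569, -2.721, 0.0]
contact_force: [-1.1, 0.3, 0.9]
opening: 0.0437
```

```bash
python3 - <<'E'
from rel import *
from workcell import viewer
for i in range(1):
    s=viewer.capture("side");print(readout.get_state()['contact_force'],readout.get_state()['tcp_pos'])
cv2.imwrite("pics/s3.png",cv2.resize(s[180:300,290:380],None,fx=6,fy=5,interpolation=cv2.INTER_CUBIC))
w=viewer.capture("wrist");print(readout.get_state()['contact_force']);cv2.imwrite("pics/w3.png",cv2.resize(w[200:350,200:420],None,fx=3.5,fy=3.5))
E
```

```text
[-1.06338913  0.93047778  1.78947558] [0.4992209  0.11054474 0.05752226]
[-0.4789959   0.19243206  0.7407146 ]
```

View pics/s3.png

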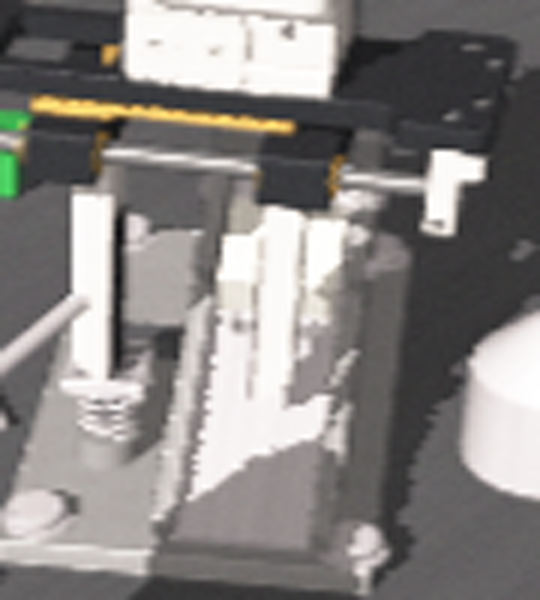

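View pics/w3.png

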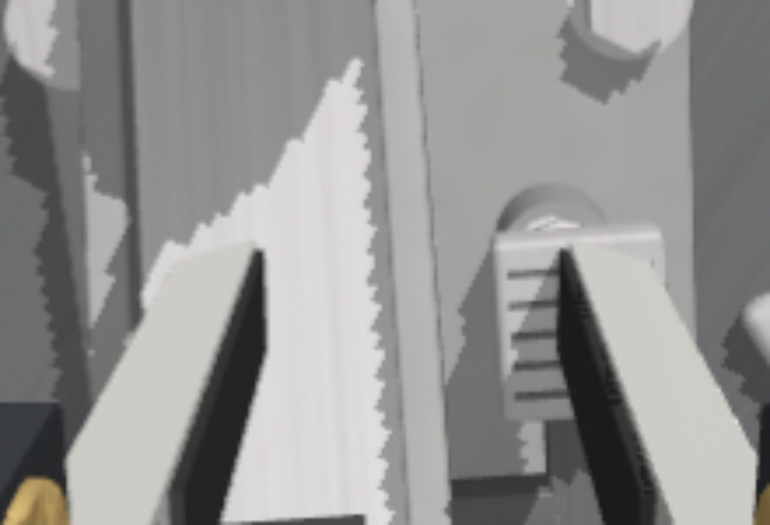

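Call:
{"method": "play_rows", "body": {"steps": [[[0,0,-4],[0,0,0]],[[-1,-2,-4],[0,0,0]],[[-1,-2,0],[0,0,0]],[[-1,-2,3],[0,0,0]],[[-1,-2,6],[0,0,0]],[[-1,-2,8],[0,0,0]],[[-1,-2,9],[0,0,0]],[[-1,-2,9],[0,0,0]],[[-1,-2,9],[0,0,0]],[[-1,-2,9],[0,0,0]]]}}

```text
clock: 4.85
tcp_pos: [0.4984, 0.1087, 0.0496]
tcp_rot: [1.569, 2.72, -0.0]
contact_force: [-11.6, -4.2, 37.6]
opening: 0.0439
```

```bash
python3 - <<'E'
from rel import *
from workcell import viewer
s=viewer.capture("side");print(readout.get_state()['contact_force'],readout.get_state()['tcp_pos'])
cv2.imwrite("pics/s4.png",cv2.resize(s[180:300,290:380],None,fx=6,fy=5,interpolation=cv2.INTER_CUBIC))
w=viewer.capture("wrist");print(readout.get_state()['contact_force']);cv2.imwrite("pics/w4.png",w)
E
```

```text
[-12.22817837  -4.87495225  38.26958111] [0.49843294 0.1087092  0.0496385 ]
[-11.35746276  -4.37052482  38.97993752]
```

View pics/s4.png

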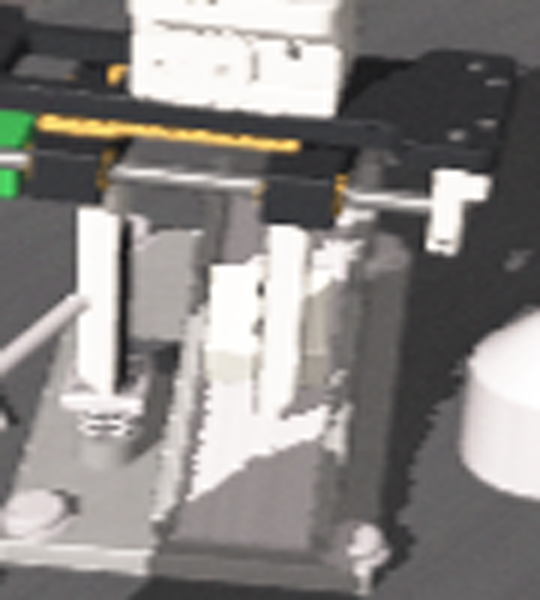

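View pics/w4.png

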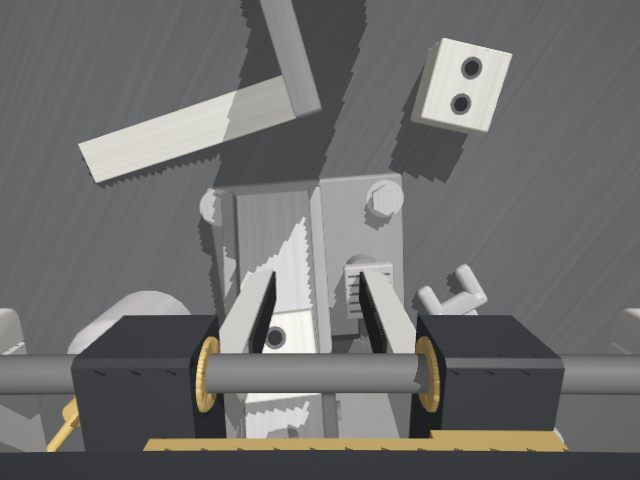

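Call:
{"method": "play_rows", "body": {"steps": [[[0,0,-0.3],[0,0,0]],[[0,0,-0.6],[0,0,0]],[[0,0,-0.6],[0,0,0]],[[0,0,-0.6],[0,0,0]]]}}

```text
clock: 5.35
tcp_pos: [0.4983, 0.1087, 0.0498]
tcp_rot: [1.569, 2.721, -0.0]
contact_force: [-7.8, -2.7, 28.6]
opening: 0.0442
```

Call:
{"method": "play_rows", "body": {"steps": [[[0,0,-0.3],[0,0,0]],[[0,0,-0.6],[0,0,0]],[[0,0,-0.6],[0,0,0]],[[0,0,-0.6],[0,0,0]]]}}

```text
clock: 5.75
tcp_pos: [0.4982, 0.1086, 0.05]
tcp_rot: [1.57, 2.721, 0.0]
contact_force: [-4.4, -2.0, 16.7]
opening: 0.0443
```

```bash
python3 - <<'E'
from rel import *
from workcell import viewer
s=viewer.capture("side");print(readout.get_state()['contact_force'],readout.get_state()['tcp_pos'])
cv2.imwrite("pics/s5.png",cv2.resize(s[180:300,290:380],None,fx=6,fy=5,interpolation=cv2.INTER_CUBIC))
s0=cv2.resize(cv2.imread("pics/s4.png"),None,fx=1,fy=1)
w=viewer.capture("wrist");print(readout.get_state()['contact_force']);cv2.imwrite("pics/w5.png",w)
w4=cv2.imread("pics/w4.png"); print('mean diff',np.abs(w.astype(int)-w4)[200:,220:420].mean())
t=viewer.capture("top");cv2.imwrite("pics/t5.png",t)
E
```

```text
[-5.47764033 -2.65571719 18.11862921] [0.49820512 0.10864697 0.05000962]
[-4.81031342 -2.11974084 18.02626236]
mean diff 1.7095059523809524
```

View pics/s5.png

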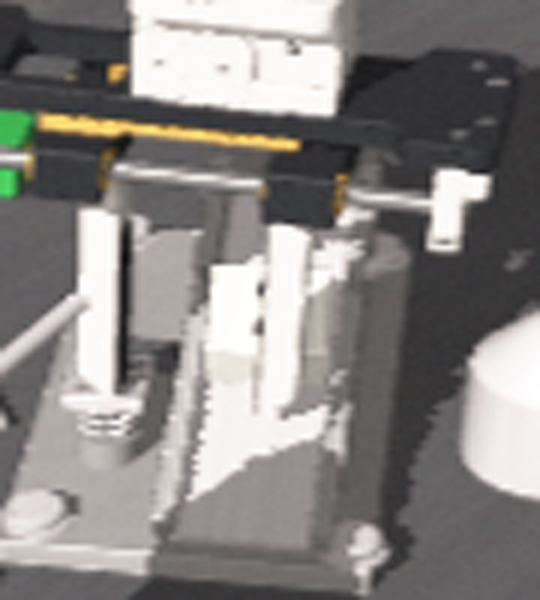

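View pics/w5.png

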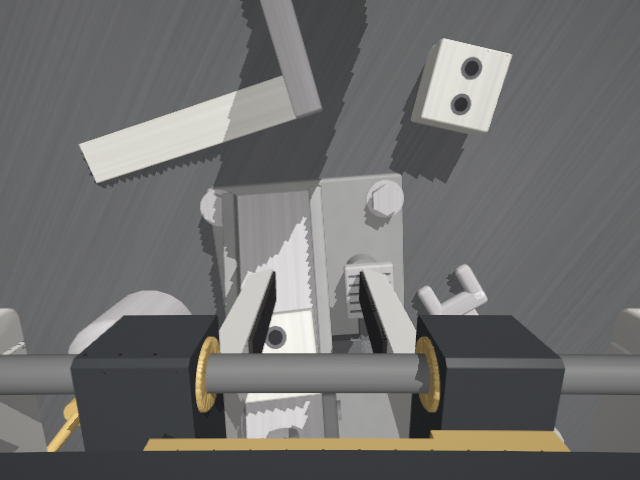

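```bash
python3 -c "
from workcell import ticket
print(ticket.hand_in())"
```

```text
the job is handed in; nothing more can be done
None
```

I pressed the catch pad down with one finger and the kicker threw the block out. The other finger, waiting in the channel, stopped it part-way down the run-out. I handed the job in about 6 s into the 29 s allowed, still holding.

**Last checks, just before handing in:**
- **Pad:** the fingertip was at 50.0 mm with about 18 N of downward push. The spring gives only about 7 N, so the catch is on its stop.
- **Block:** the side and wrist pictures show it lying in the channel against the finger, out of the nest. The wrist pictures before and after I eased the press differ very little, so it is at rest.
- **Surroundings:** none of the other objects in those two views looked moved. I took a last top picture but did not study it.

**What disagreed:** the first press built up 38 N, more than needed, so I eased it to 18 N without the pad lifting off its stop. The camera fixes of the pad and lane agreed to about 2–3 mm.

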